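Centre the wobbly dropper bottle on the scale pan and press the weigh key

ROBOT

A 6-joint arm with a two-finger parallel gripper is mounted at the origin on the work surface. World frame = base frame: x ahead of the robot, y to its left, z up, the work surface at z = 0. Lengths are in m, angles in degrees, forces in N, time in s.
With the tool pointing down it reaches from about 0.4 to 0.825 m from the base axis. Payload 7 kg.
Tool frame: the origin (TCP) lies midway between the tips of the shut fingers; the grasp point (between the pads) lies 19 mm behind it (grip_depth is the distance from the TCP to the grasp point, in m); z points along the fingers, y is the direction in which the jaws open and shut (so a half turn about z gives the same grasp; the last joint's range is limited). The gripper opens to 88 mm and grips with 3 to 60 N. Pads are 19 mm wide; open, the fingers measure 130 mm over their backs; the gripper's body (78 mm by 193 mm) begins 47 mm behind the grasp point.
Start: joints at [-46.518, 20.546, 0.682, 0, -70.136, -16.507], TCP at [0.306, -0.602, 0.227] pointing down, gripper open.
Joint ranges: [-176.03, 176.03], [-82.01, 121.73], [-58.28, 71.71], [-173.87, 95.51], [-174.79, -0.11], [-173.66, 173.66]. Speed limits (degrees/s): [136.94, 136.94, 172.46, 180, 180, 180].

INTERFACE

Orientations are given as [roll, pitch, yaw] about the fixed x, y, z axes, in that order (R = Rz(yaw) Ry(pitch) Rx(roll)).
In Python, from plant import * gives the robot as it stands.
- The arm moves only by the shell command python3 -m inch 'ROWS'. ROWS is JSON, a list of rows, each an object of numbers: "ax", "ay", "az": the turn, a rotation vector about the tool's x, y, z in degrees; "dx", "dy", "dz": the shift along the tool's x, y, z in mm; "fingers": the finger opening in mm, from 0 to 87.6. In form: [{"ax": .., "ay": .., "az": .., "dx": .., "dy": .., "dz": .., "fingers": ..}, ...]. A call has 1 to 8 rows; each row is the pose to reach, as a shift and turn from the pose commanded when the call began, along the tool's axes at that moment; what a row does not reach only later rows make up. A row lasts 1/8 s, in which the tool goes at most 62.5 mm and 10.7 degrees, less where a joint would pass 70% of its speed; a pose out of reach is approached as far as the arm can. A call with a gripper value outside its range is refused whole. The fingers move at their own pace and stop on an object; the grip force is fixed at half the most. Time passes only in rows, so rows that repeat a pose let the fingers close. It gives the time, the measured TCP pose, the force and the opening at its end, in the units of the state.
- get_obs(): the state, without advancing time (a new reading comes with each control period).
- snapshot(name): name is "side" or "top"; returns a dict with "image" (480x640x3 uint8, red, green, blue), "fx", "fy", "cx", "cy" (pixels), "rvec" (rotation vector, rad) and "tvec" (3), from world to camera coordinates, as OpenCV has them. Camera axes: x right, y down, z forward; pixel columns grow to the right and rows downward; lengths in m; the calibration is good to about 2 mm. A picture is of the moment at which its call begins. There is no depth.
- close_job(): hands the job in, once; it reports no verdict.
Trained networks look in the newest picture that a camera, given by its name, has taken for a name from the list of things; names that differ only in an ending like _2 or _b are one class to them, and where a whole thing is asked for, a point or a joint stands for the part that bears it (a point fixed in the world has none). Each returns a list of dicts, best first, with "score" (0 to 1); they miss things now and then, are a little off and sometimes report something else, mostly with a low value. They report only what shows in the picture. A call takes as long as a camera call.
- search_frame(target, camera): "bbox" ([centre column, centre row, width, height] in pixels, round what is visible of it).
- trace(target, camera): "mask" (480x640 bool, what is visible of it) and "bbox" ([centre column, centre row, width, height] in pixels, round what is visible of it).
- landmark_of(target, camera): "position" ([column, row] in pixels: a listed point, or the origin of a listed thing).
The state is a dict: "clock": time; "joint_pos": joint angles; "qvel": joint speeds; "tau": joint torques, N m; "tool_pos": TCP position; "orientation": TCP orientation; "force": force on the tool from outside, world axes, zero at the start; "moment": the same for the moment, N m; "opening": finger opening in m.
Only numpy, scipy, OpenCV 4.12 (cv2) and the standard library are available. Lean on these libraries where they do the work, as an engineer would, in place of code of your own. Each camera call takes 0.05 s, during which the arm holds its last target.

TASK

The little dropper bottle stands near the edge of the scale's pan: with light sideways taps or pushes of the fingertips, coax it to the middle until its narrow foot stands wholly inside the ring engraved on the pan, keeping it upright and on the pan, without pinching, lifting or shoving it hard. Then press the scale's weigh key fully down with a fingertip and let it come up again. Leave the tube rack, jar and marker where they are.

Things in the scene. Friction and masses are not known exactly. Their poses are not given: they have to be found in the camera images.
- bottle: Small amber glass dropper bottle, black cap and bulb, 59 mm tall, 50 to 85 g, loose on the pan. Origin: centre of its underside, z up. Flat foot of 11 mm radius; cylindrical body of 18 mm radius from 10 to 34 mm height; cap radius 10.5 mm. It slides (under 1 N) when pushed low, fingertips 4 to 9 mm above the pan, and tends to topple when pushed higher. Over 8 N is too hard.
- pan_center (a point): Centre of the top face of the scale's fixed round flat steel pan, 84 mm across, 6 mm thick, top 56 mm above the table; nothing else of the scale reaches that high. A thin dark ring of 20 mm radius is engraved round this centre: the foot is inside it when the bottle's axis is within 8 mm of the centre.
- scale: White and grey lab scale, 270 mm long (x) by 180 mm wide (y), fixed to the table. Origin: on the table straight below the pan's centre; its x axis points from the keys towards the back. Housing under the pan 40 mm high (x -65 to 100 mm); lower grey console 26 mm high in front (x -165 to -60 mm) with a dark display on its left (+y) and the weigh key on its right.
- weigh_key_top (a point): Centre of the top of the weigh key, 47 mm above the table: round white push button of 14 mm radius, at x -120 mm, y -45 mm in the scale's frame, standing 9 mm proud of its round collar of 22 mm radius. It is pressed straight down.
- weigh_key (a joint): Travel of the weigh key: 0 is up, 0.005 m is fully down. It springs back; fully down takes 4 N.
- rack: Green tube rack with capped blood tubes, 200 x 85 mm, 96 mm tall, loose, on the scale's right (-y) side. Origin: centre of its underside, long side along its x. Not to be disturbed.
- jar: White lidded jar, 34 mm radius, 75 mm tall, loose, on the scale's left (+y) side. Origin: centre of its underside. Not to be disturbed.
- marker: White marker pen with black cap, 139 mm long along its y, 14 mm thick, lying loose left of the scale. Origin: on the table under its barrel, 45 mm from the tail end. Not to be disturbed.

How it is judged (in metres and radians):
On the way, in this order (a step that is already met when the one before it is completed fails the run):
1. the bottle stands upright and still with its foot inside the ring (horizontal distance between bottle and pan_center below 0.008 m and angle between bottle's own z axis and vertical below 0.08 rad and linear speed of bottle below 0.01 m/s), for 0.3 s.
2. the weigh key is pressed down with the bottle centred (value of joint weigh_key above 0.004 m and horizontal distance between bottle and pan_center below 0.008 m), for 0.05 s.
At the end, for the whole second after the job is handed in: The bottle stands upright (within 0.08 rad) and still on the pan with its axis within 8 mm of the pan's centre, the weigh key has been pressed (over 4 mm) after that and is up again (under 1.5 mm), and rack, jar and marker are within 15 mm of where they were (all of step 1 and z of bottle in the frame of pan_center between -0.003 and 0.003 m and value of joint weigh_key below 0.0015 m and distance of each of rack, jar, marker from where it was at the start of the episode below 0.015 m); the robot touches nothing.
It fails at once if the bottle is tipped by more than 0.35 rad (angle between bottle's own z axis and vertical above 0.35 rad).
It fails at once if the bottle is lifted more than 8 mm or knocked off the pan (z of bottle in the frame of pan_center above 0.008 m or z of bottle in the frame of pan_center below -0.01 m).
It fails at once if the bottle is pinched or shoved with more than 8 N (contact force between any of the fingers, the arm and bottle above 8 N).
It fails at once if the weigh key is pressed while the bottle is off centre (value of joint weigh_key above 0.004 m and horizontal distance between bottle and pan_center above 0.01 m).
It fails at once if the rack, jar or marker is moved more than 20 mm (distance of any of rack, jar, marker from where it was at the start of the episode above 0.02 m).
It also fails if it takes over 48 s, if anything falls off the work surface, if the arm or the gripper's body presses on something with over 40 N, if the wrist force passes 120 N, or if a joint passes its speed limit or range.

## Working session

There is one attempt and no reset: what is moved stays moved. The work goes in short steps, Python scripts to look and compute and a shell command to move; the robot and the scene stay as the last step left them, time stands still between calls to the robot, and variables do not carry over. Pictures are saved under pics/ and viewed, and the job is handed in when it is done.

```bash
ls; mkdir -p pics; cat > h.py <<'E'
from plant import *
import numpy as np, cv2
def cam(n):
    s=snapshot(n); return s
def save(s,name,crop=None,k=1):
    im=s["image"][:,:,::-1]
    if crop: a,b,c,d=crop; im=im[b:d,a:c]
    im=cv2.resize(im,None,fx=k,fy=k,interpolation=cv2.INTER_CUBIC); cv2.imwrite("pics/"+name,im)
def K(s): return np.array([[s["fx"],0,s["cx"]],[0,s["fy"],s["cy"]],[0,0,1.]])
def proj(s,P): return cv2.projectPoints(np.array(P,float).reshape(-1,3),np.array(s["rvec"],float),np.array(s["tvec"],float),K(s),None)[0].reshape(-1,2)
def back(s,uv,z):
    R=cv2.Rodrigues(np.array(s["rvec"],float))[0];t=np.array(s["tvec"],float)
    d=R.T@np.linalg.inv(K(s))@np.array([uv[0],uv[1],1.]);c=-R.T@t
    return c+d*(z-c[2])/d[2]
E
python3 - <<'E'
from h import *
o=get_obs();print(o["clock"],o["tool_pos"],o["orientation"],o["force"],o["opening"])
for n in("top","side"):
    s=cam(n);save(s,n+"0.png")
    R=cv2.Rodrigues(np.array(s["rvec"],float))[0];print(n,s["fx"],-R.T@np.array(s["tvec"]),R.round(2).tolist())
    for t,z in(("bottle",.056),("pan_center",.056),("scale",0),("weigh_key_top",.047),("rack",0),("jar",0),("marker",0)):
        for r in landmark_of(t,n)[:2]: print(t,r["score"],np.round(r["position"],1),back(s,r["position"],z).round(4))
print(get_obs()["clock"])
E
```

```text
pics
0.0 [ 0.30589956 -0.60113981  0.22560803] [ 1.79902061e+02 -9.98983875e-03 -1.53032189e+02] [-0.26224509 -0.31864604  0.08743489] 0.0879929041517789
top 440.5780018436558 [0.54982021 0.04679404 0.75482028] [[-0.02, -1.0, -0.01], [-1.0, 0.02, -0.09], [0.09, 0.01, -1.0]]
bottle 0.61 [395.3 252.4] [ 0.5957 -0.071   0.056 ]
bottle 0.29 [404.7 245.8] [ 0.6059 -0.0863  0.056 ]
pan_center 0.78 [406.3 244.3] [ 0.6082 -0.0889  0.056 ]
pan_center 0.21 [300.4 315.4] [0.4995 0.0812 0.056 ]
weigh_key_top 0.72 [439.6 320.7] [ 0.4865 -0.1387  0.047 ]
weigh_key_top 0.36 [393.1 254.6] [ 0.5928 -0.0688  0.047 ]
rack 0.76 [546.  223.6] [ 0.6439 -0.341   0.    ]
jar 0.62 [296.7 272.2] [0.5687 0.0892 0.    ]
marker 0.74 [302.5 317.1] [0.4926 0.0804 0.    ]
side 526.711038567846 [0.49052981 0.78106002 0.66699442] [[-0.99, -0.13, -0.02], [-0.07, 0.62, -0.78], [0.11, -0.77, -0.63]]
bottle 0.8 [342.6 209.7] [ 0.5883 -0.0649  0.056 ]
pan_center 0.83 [339.7 204.3] [ 0.5962 -0.0827  0.056 ]
pan_center 0.37 [395.3 195.7] [ 0.4864 -0.1259  0.056 ]
scale 0.66 [334.8 224.1] [ 0.6076 -0.0893  0.    ]
scale 0.46 [337.6 202.3] [ 0.6114 -0.169   0.    ]
weigh_key_top 0.4 [393.8 193.5] [ 0.4898 -0.1471  0.047 ]
rack 0.72 [335.1 163.3] [ 0.638  -0.3344  0.    ]
jar 0.81 [345. 285.] [0.566  0.0904 0.    ]
marker 0.97 [388.9 281.7] [0.4872 0.0723 0.    ]
0.8
```

```bash
python3 - <<'E'
from h import *
for n,c in(("top",(280,140,480,380)),("side",(240,120,440,300))):
    s=cam(n);save(s,n+"1.png",c,2.8 if n=="top" else 3)
    np.savez(n+".npz",**s)
E
```

```text
(no output)
```

View pics/top0.png

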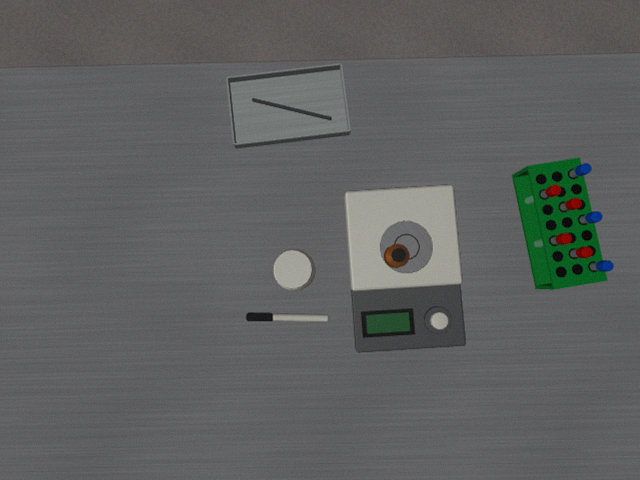

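View pics/side0.png

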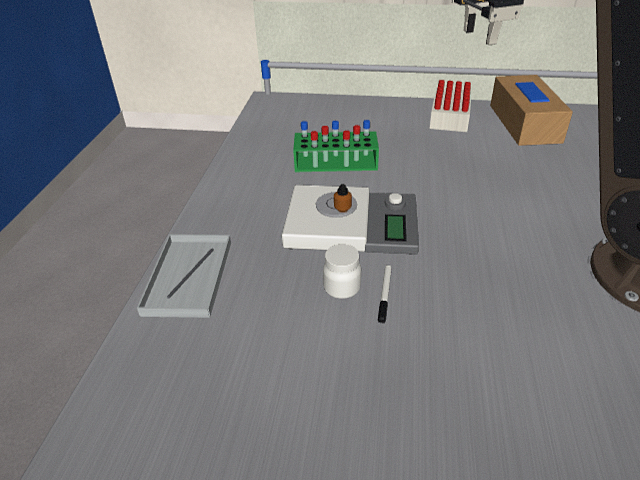

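```bash
sleep 1; ls pics
```

```text
side0.png
side1.png
top0.png
top1.png
```

View pics/top1.png

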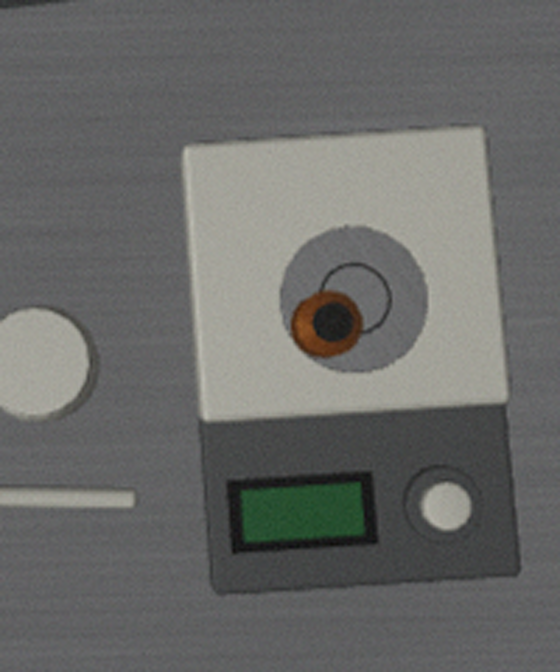

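View pics/side1.png

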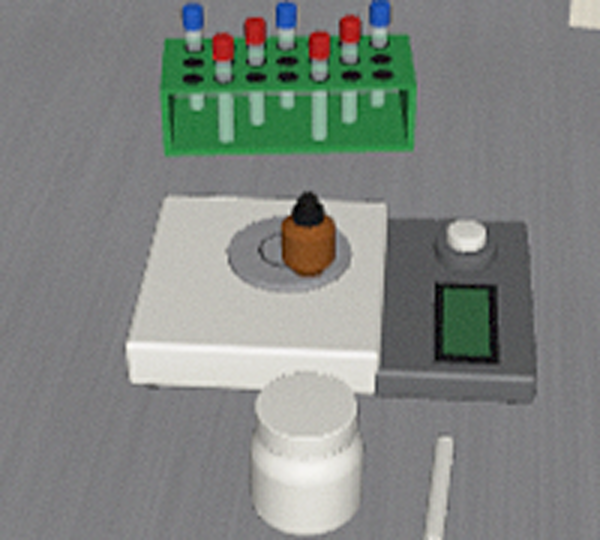

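The top view shows the bottle at about px (396,255) with the pan's centre near (406,247), so the bottle sits towards the front-left. The key is at (439,321). In the side view the bottle is at (343,202) and upright. Next I'll fit model silhouettes for more accurate positions.

```bash
cat >> h.py <<'E'
from scipy.optimize import minimize
def circ(x,y,z,r,n=72):
    a=np.linspace(0,2*np.pi,n,endpoint=False);return np.c_[x+r*np.cos(a),y+r*np.sin(a),np.full(n,z)]
F=4
def fillhull(m,pts,u0,v0):
    h=cv2.convexHull((((pts-[u0,v0]+.5)*F)-.5).astype(np.float32));cv2.fillConvexPoly(m,np.round(h*16).astype(np.int32),1.,shift=4)
def bmask(s,x,y,w):
    u0,v0,n=w;m=np.zeros((n*F,n*F),np.float32)
    B=.056
    fillhull(m,proj(s,np.r_[circ(x,y,B+.0105,.018),circ(x,y,B+.0335,.018)]),u0,v0)
    return cv2.resize(m,(n,n),interpolation=cv2.INTER_AREA)
def fitbottle(s,g=(.595,-.072)):
    u,v=proj(s,[[g[0],g[1],.078]])[0];n=50;u0,v0=int(u)-25,int(v)-25
    im=s["image"][v0:v0+n,u0:u0+n].astype(float)
    amb=np.clip((im[...,0]-im[...,2]-15)/50,0,1)   # amber-ness
    def c(p):
        m=bmask(s,p[0],p[1],(u0,v0,n)); d=(m-amb)**2
        # ignore cap (dark) pixels inside
        dark=(im.sum(2)<130); return d[~dark].sum()
    r=minimize(c,g,method="Nelder-Mead",options=dict(initial_simplex=np.array([g,[g[0]+.006,g[1]],[g[0],g[1]+.006]]),xatol=1e-4,fatol=1e-3))
    return r.x,r.fun
def fitpan(s,g=(.604,-.089)):
    u,v=proj(s,[[g[0],g[1],.056]])[0];n=90;u0,v0=int(u)-45,int(v)-45
    im=s["image"][v0:v0+n,u0:u0+n].astype(float);gr=im.mean(2);sat=im.max(2)-im.min(2)
    ok=(sat<25)&(gr>90)
    def c(p):
        m=np.zeros((n*F,n*F),np.float32);fillhull(m,proj(s,circ(p[0],p[1],.056,.042)),u0,v0)
        m=cv2.resize(m,(n,n),interpolation=cv2.INTER_AREA)
        t=np.zeros((n*F,n*F),np.float32);fillhull(t,proj(s,circ(p[0],p[1],.053,.056)),u0,v0);t=cv2.resize(t,(n,n),interpolation=cv2.INTER_AREA)>.5
        w=ok&t; a=gr[w];b=m[w]; A=np.c_[b,1-b]; r=np.linalg.lstsq(A,a,rcond=None)
        return np.mean((A@r[0]-a)**2)
    r=minimize(c,g,method="Nelder-Mead",options=dict(initial_simplex=np.array([g,[g[0]+.005,g[1]],[g[0],g[1]+.005]]),xatol=1e-4,fatol=1e-3))
    return r.x,r.fun
E
python3 - <<'E'
from h import *
for n in("top","side"):
    s=dict(np.load(n+".npz")); 
    print(n,"bottle",fitbottle(s),"pan",fitpan(s))
    for p in ([440,320.5],[280+446/2.8-.3,140+506/2.8-.3]) if n=="top" else ([240+466/3,120+233/3],): print(back(s,p,.047))
E
```

```text
top bottle (array([ 0.58935551, -0.06785332]), np.float64(40.50021875)) pan (array([ 0.60473549, -0.08814741]), np.float64(14.372837511940068))
[ 0.48683863 -0.13938821  0.047     ]
[ 0.48700207 -0.13779133  0.047     ]
side bottle (array([ 0.5885686 , -0.06533752]), np.float64(13.118093750000002)) pan (array([ 0.60416983, -0.08325525]), np.float64(119.94076661440943))
[ 0.48602821 -0.13200807  0.047     ]
```

```bash
cat >> h.py <<'E'
from scipy.spatial.transform import Rotation as Ro
def rows(target_p,yaw,tilt,o=None):
    # target: tool x heading=yaw (deg), then tilt about tool y
    o=o or get_obs();R0=Ro.from_euler("xyz",o["orientation"],degrees=True)
    R1=Ro.from_euler("xyz",[180,0,yaw],degrees=True)*Ro.from_rotvec([0,tilt,0],degrees=True)
    d=R0.inv().apply(np.array(target_p)-o["tool_pos"])*1000
    print("pos",o["tool_pos"].round(4) if hasattr(o["tool_pos"],"round") else o["tool_pos"],"ori",np.round(o["orientation"],1),"rot",(R0.inv()*R1).as_rotvec(degrees=True).round(2),"d",d.round(1),"clock",o["clock"])
E
python3 - <<'E'
from h import *
f=np.array([.604,-.797]);B=np.array([.589,-.067]);st=B-.045*f
y=np.degrees(np.arctan2(-f[1],-f[0]));print(y,st)
rows([*st,.18],y,-10); rows([*st,.18],y,0)
E
```

```text
127.1563741561211 [ 0.56182  -0.031135]
pos [ 0.3062 -0.6015  0.2265] ori [ 180.    0. -153.] rot [ 6.97 -8.33 79.6 ] d [-486.6  392.4   46.6] clock 0.9
pos [ 0.3062 -0.6015  0.2265] ori [ 180.    0. -153.] rot [ 0.   -0.   79.82] d [-486.6  392.4   46.6] clock 0.9
```

```bash
R='{"ax":0,"ay":0,"az":80,"dx":-486.6,"dy":392.4,"dz":20,"fingers":22}' ; python3 -m inch '[{"ax":0,"ay":0,"az":10,"dx":-60,"dy":49,"dz":0,"fingers":22},{"ax":0,"ay":0,"az":20,"dx":-120,"dy":98,"dz":5,"fingers":22},{"ax":0,"ay":0,"az":30,"dx":-180,"dy":147,"dz":10,"fingers":22},{"ax":0,"ay":0,"az":40,"dx":-240,"dy":196,"dz":15,"fingers":22},{"ax":0,"ay":0,"az":50,"dx":-300,"dy":245,"dz":20,"fingers":22},{"ax":0,"ay":0,"az":60,"dx":-360,"dy":294,"dz":20,"fingers":22},{"ax":0,"ay":0,"az":70,"dx":-420,"dy":343,"dz":20,"fingers":22},{"ax":0,"ay":0,"az":80,"dx":-486,"dy":392,"dz":20,"fingers":22}]'
python3 - <<'E'
from h import *
rows([.5618,-.0311,.12],127.2,-10);print(np.round(get_obs()["joint_pos"],1))
E
```

```text
clock: 1.9
tool_pos: [0.4959, -0.1757, 0.209]
orientation: [180.0, 0.0, 129.2]
force: [1.0, -1.1, -0.3]
opening: 0.0223
pos [ 0.4959 -0.1757  0.209 ] ori [180.    0.  129.2] rot [ 0.22 -9.96  2.04] d [ 70.3 142.4  89.1] clock 1.9
[   1.9    7.2  -19.5    0.   -63.2 -142.6]
```

```bash
python3 -m inch '[{"ax":0,"ay":0,"az":0,"dx":0,"dy":0,"dz":0,"fingers":22},{"ax":0,"ay":0,"az":0,"dx":0,"dy":0,"dz":0,"fingers":22}]'
python3 - <<'E'
from h import *
rows([.5618,-.0311,.12],127.2,-10);print(np.round(get_obs()["joint_pos"],1))
E
```

```text
clock: 2.15
tool_pos: [0.4953, -0.1772, 0.2086]
orientation: [-180.0, -0.0, 129.7]
force: [-0.0, 0.4, -0.1]
opening: 0.0218
pos [ 0.4953 -0.1772  0.2086] ori [-180.    -0.   129.7] rot [  0.21 -10.     2.5 ] d [ 69.9 144.5  88.6] clock 2.15
[   1.7    7.3  -19.5    0.   -63.2 -142. ]
```

```bash
python3 -m inch '[{"ax":0.1,"ay":-5,"az":1.2,"dx":24,"dy":49,"dz":10,"fingers":22},{"ax":0.2,"ay":-10,"az":2.5,"dx":48,"dy":98,"dz":20,"fingers":22},{"ax":0.2,"ay":-10,"az":2.5,"dx":70,"dy":144,"dz":35,"fingers":22},{"ax":0.2,"ay":-10,"az":2.5,"dx":70,"dy":144.5,"dz":88,"fingers":22},{"ax":0.2,"ay":-10,"az":2.5,"dx":70,"dy":144.5,"dz":88,"fingers":22},{"ax":0.2,"ay":-10,"az":2.5,"dx":70,"dy":144.5,"dz":88,"fingers":22}]'
python3 - <<'E'
from h import *
rows([.5618,-.0311,.0625],127.2,-10);print(np.round(get_obs()["joint_pos"],1))
for n,c in(("top",(320,160,480,320)),("side",(260,120,440,280))):
    s=cam(n);save(s,n+"2.png",c,3.5);np.savez(n+".npz",**s)
    o=get_obs();print(proj(s,[o["tool_pos"]]))
E
```

```text
clock: 2.9
tool_pos: [0.565, -0.0372, 0.1239]
orientation: [179.9, 9.3, 127.4]
force: [0.3, 0.3, 0.5]
opening: 0.0218
pos [ 0.565  -0.0372  0.1239] ori [179.9   9.3 127.4] rot [ 0.11 -0.71  0.2 ] d [16.6  1.1 59.5] clock 2.9
[  22.    12.4  -31.3   12.8  -44.5 -173.6]
[[380.16052875 270.74093165]]
[[353.04643129 189.24346822]]
```

View pics/top2.png

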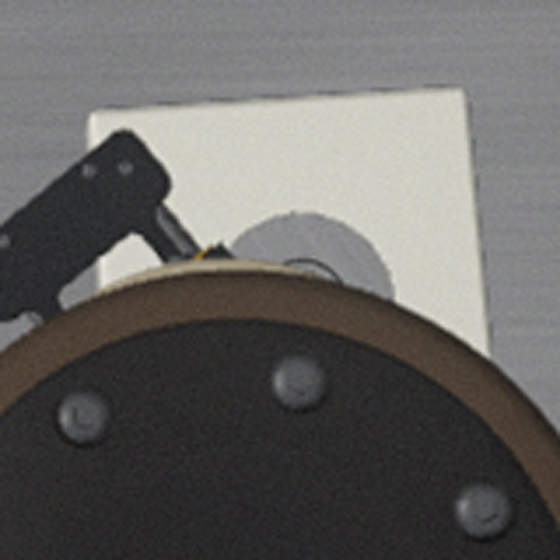

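View pics/side2.png

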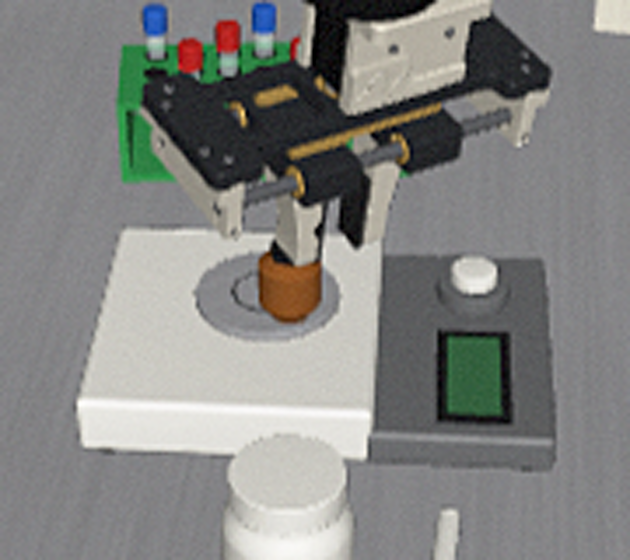

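The gripper is above and left of the bottle, at side px ~(353,189), but joint 6 has hit its limit. I'll rise and use the other half turn instead.

```bash
python3 -m inch '[{"ax":0,"ay":0,"az":0,"dx":0,"dy":0,"dz":-50,"fingers":22},{"ax":0,"ay":9.3,"az":0,"dx":0,"dy":0,"dz":-80,"fingers":22},{"ax":0,"ay":9.3,"az":0,"dx":0,"dy":0,"dz":-80,"fingers":22}]'
python3 -m inch '[{"ax":0,"ay":0,"az":-10.5,"dx":0,"dy":0,"dz":0,"fingers":22},{"ax":0,"ay":0,"az":-21,"dx":0,"dy":0,"dz":0,"fingers":22},{"ax":0,"ay":0,"az":-31.5,"dx":0,"dy":0,"dz":0,"fingers":22},{"ax":0,"ay":0,"az":-42,"dx":0,"dy":0,"dz":0,"fingers":22},{"ax":0,"ay":0,"az":-52.5,"dx":0,"dy":0,"dz":0,"fingers":22},{"ax":0,"ay":0,"az":-63,"dx":0,"dy":0,"dz":0,"fingers":22},{"ax":0,"ay":0,"az":-73.5,"dx":0,"dy":0,"dz":0,"fingers":22},{"ax":0,"ay":0,"az":-84,"dx":0,"dy":0,"dz":0,"fingers":22}]'
python3 -m inch '[{"ax":0,"ay":0,"az":-10.5,"dx":0,"dy":0,"dz":0,"fingers":22},{"ax":0,"ay":0,"az":-21,"dx":0,"dy":0,"dz":0,"fingers":22},{"ax":0,"ay":0,"az":-31.5,"dx":0,"dy":0,"dz":0,"fingers":22},{"ax":0,"ay":0,"az":-42,"dx":0,"dy":0,"dz":0,"fingers":22},{"ax":0,"ay":0,"az":-52.5,"dx":0,"dy":0,"dz":0,"fingers":22},{"ax":0,"ay":0,"az":-63,"dx":0,"dy":0,"dz":0,"fingers":22},{"ax":0,"ay":0,"az":-73.5,"dx":0,"dy":0,"dz":0,"fingers":22},{"ax":0,"ay":0,"az":-84,"dx":0,"dy":0,"dz":0,"fingers":22}]'
python3 - <<'E'
from h import *
rows([.5618,-.0311,.13],-52.8,10);print(np.round(get_obs()["joint_pos"],1))
E
```

```text
clock: 3.38
tool_pos: [0.5607, -0.026, 0.2072]
orientation: [179.3, 0.0, 127.4]
force: [0.4, -0.7, -0.1]
opening: 0.022
clock: 4.38
tool_pos: [0.5563, -0.0266, 0.2021]
orientation: [-180.0, 0.1, -148.2]
force: [0.4, -0.4, -0.3]
opening: 0.0221
clock: 5.38
tool_pos: [0.5563, -0.0266, 0.2021]
orientation: [-179.9, -0.0, -64.2]
force: [-0.7, 0.1, -0.1]
opening: 0.0221
pos [ 0.5563 -0.0266  0.2021] ori [-179.9   -0.   -64.2] rot [  0.91   9.94 -11.41] d [ 6.4 -2.9 72.1] clock 5.375
[ 17.4  10.5 -16.5  -0.  -62.9   8.4]
```

```bash
python3 -m inch '[{"ax":0.4,"ay":5,"az":-5.7,"dx":3,"dy":-1.5,"dz":20,"fingers":22},{"ax":0.9,"ay":9.9,"az":-11.4,"dx":6.4,"dy":-2.9,"dz":50,"fingers":22},{"ax":0.9,"ay":9.9,"az":-11.4,"dx":6.4,"dy":-2.9,"dz":72,"fingers":22},{"ax":0.9,"ay":9.9,"az":-11.4,"dx":6.4,"dy":-2.9,"dz":72,"fingers":22},{"ax":0.9,"ay":9.9,"az":-11.4,"dx":6.4,"dy":-2.9,"dz":72,"fingers":22},{"ax":0.9,"ay":9.9,"az":-11.4,"dx":6.4,"dy":-2.9,"dz":72,"fingers":22}]'
python3 - <<'E'
from h import *
rows([.5618,-.0311,.0630],-52.8,10);print(np.round(get_obs()["joint_pos"],1))
for n,c in(("top",(320,160,480,320)),("side",(260,120,440,280))):
    s=cam(n);save(s,n+"3.png",c,3.5);np.savez(n+".npz",**s)
    o=get_obs();print(proj(s,[o["tool_pos"]]))
E
```

```text
clock: 6.12
tool_pos: [0.563, -0.0303, 0.1308]
orientation: [-179.9, -9.9, -53.1]
force: [-0.4, -0.3, -0.4]
opening: 0.0218
pos [ 0.563  -0.0303  0.1308] ori [-179.9   -9.9  -53.1] rot [-0.04  0.09 -0.34] d [-11.7   1.5  66.8] clock 6.125
[ 23.2  11.6 -31.7  13.6 -45.1   4.2]
[[376.10073017 272.55766147]]
[[354.28232954 188.59789632]]
```

View pics/top3.png

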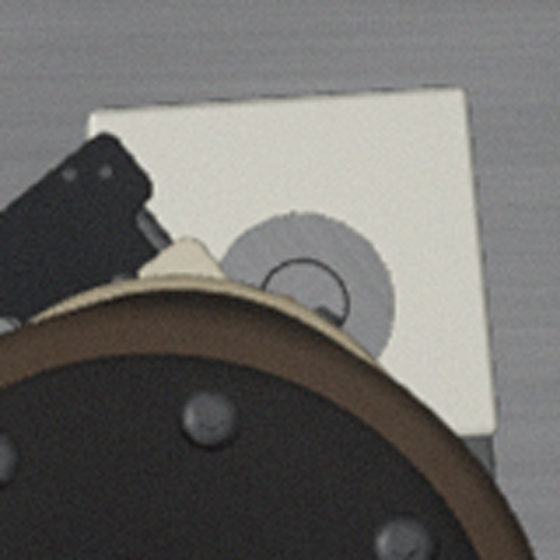

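View pics/side3.png

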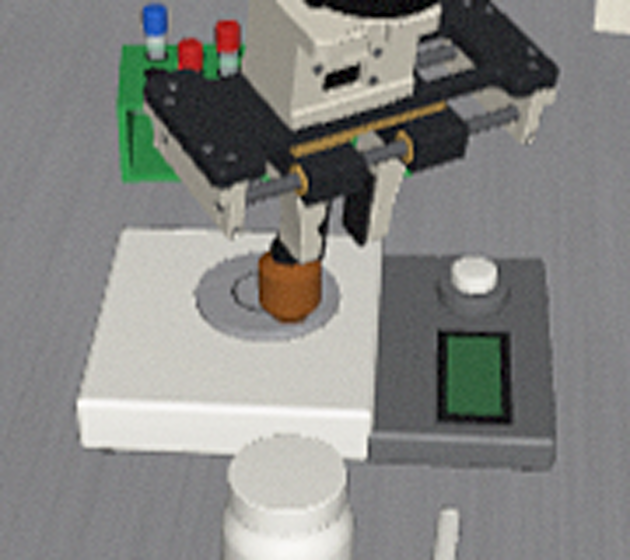

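The side view shows the bottle still upright at about (343,202), with the fingers beyond its left-front side. In the top view the arm hides the bottle. I'll descend vertically behind the bottle.

```bash
python3 -m inch '[{"ax":0,"ay":0,"az":-0.3,"dx":-4,"dy":0.5,"dz":20,"fingers":22},{"ax":0,"ay":0,"az":-0.3,"dx":-8,"dy":1,"dz":45,"fingers":22},{"ax":0,"ay":0,"az":-0.3,"dx":-11.5,"dy":1.5,"dz":63,"fingers":22},{"ax":0,"ay":0,"az":-0.3,"dx":-11.5,"dy":1.5,"dz":66,"fingers":22},{"ax":0,"ay":0,"az":-0.3,"dx":-11.5,"dy":1.5,"dz":66,"fingers":22}]'
python3 - <<'E'
from h import *
f=np.array([.604,-.797])
rows([.5618,-.0311,.0630],-52.8,10);print(np.round(get_obs()["joint_pos"],1))
for n,c in(("top",(320,160,480,320)),("side",(260,120,440,280))):
    s=cam(n);save(s,n+"4.png",c,3.5);np.savez(n+".npz",**s)
    print(n,fitbottle(s))
E
```

```text
clock: 6.85
tool_pos: [0.5612, -0.0312, 0.0631]
orientation: [179.9, -9.9, -52.8]
force: [-0.5, 0.6, -0.2]
opening: 0.0224
pos [ 0.5612 -0.0312  0.0631] ori [179.9  -9.9 -52.8] rot [0.06 0.12 0.  ] d [ 0.2 -0.5  0.1] clock 6.85
[ 22.8  16.4 -37.2  16.8 -35.1   0.7]
top (array([ 0.58863539, -0.06742029]), np.float64(91.75651875))
side (array([ 0.520375, -0.070875]), np.float64(82.7112))
```

View pics/top4.png

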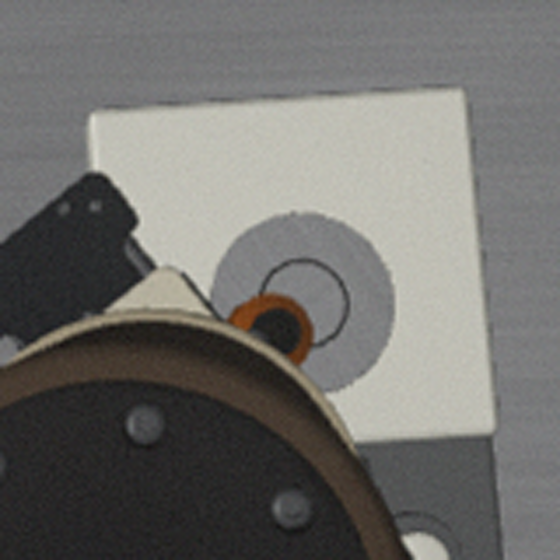

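View pics/side4.png

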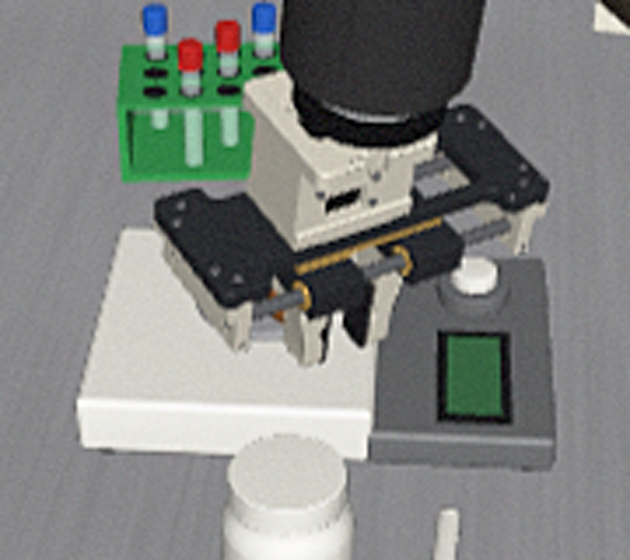

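The top view shows the bottle at crop (270,330), unmoved, with the fingers behind it and lined up with the push direction. I'll push slowly.

```bash
python3 -m inch '[{"ax":0,"ay":0,"az":0,"dx":7,"dy":0,"dz":1.2,"fingers":22},{"ax":0,"ay":0,"az":0,"dx":14,"dy":0,"dz":2.5,"fingers":22},{"ax":0,"ay":0,"az":0,"dx":18,"dy":0,"dz":3.2,"fingers":22},{"ax":0,"ay":0,"az":0,"dx":20.5,"dy":0,"dz":3.6,"fingers":22},{"ax":0,"ay":0,"az":0,"dx":23,"dy":0,"dz":4.1,"fingers":22},{"ax":0,"ay":0,"az":0,"dx":25.5,"dy":0,"dz":4.5,"fingers":22},{"ax":0,"ay":0,"az":0,"dx":28,"dy":0,"dz":4.9,"fingers":22},{"ax":0,"ay":0,"az":0,"dx":30,"dy":0,"dz":5.3,"fingers":22}]'
cat > look.py <<'E'
import sys
from h import *
k=sys.argv[1]
o=get_obs();print(o["tool_pos"],np.round(o["orientation"],1),o["clock"])
s=cam("top");save(s,"top%s.png"%k,(340,180,460,300),4.5);np.savez("top.npz",**s)
b,r=fitbottle(s,(.594,-.075));p,_=fitpan(s);print("bottle",b,r,"pan",p,"rel mm",(p-b)*1000)
d=np.array([.6047,-.0881])-b;print("rel to ref",d*1000,"tcp->bottle along",(b-o["tool_pos"][:2])@[.604,-.797],"lat",(b-o["tool_pos"][:2])@[.797,.604])
E
python3 look.py 5
```

```text
clock: 7.95
tool_pos: [0.5792, -0.0556, 0.0624]
orientation: [179.9, -9.9, -52.8]
force: [0.1, -0.4, -0.7]
opening: 0.0218
[ 0.57920927 -0.05559135  0.06240112] [179.9  -9.9 -52.8] 7.95
bottle [ 0.543   -0.02625] 8.5704 pan [ 0.60404791 -0.08891135] rel mm [ 61.0479126  -62.66134644]
rel to ref [ 61.7  -61.85] tcp->bottle along -0.045255455347919187 lat -0.011136612473151529
```

View pics/top5.png

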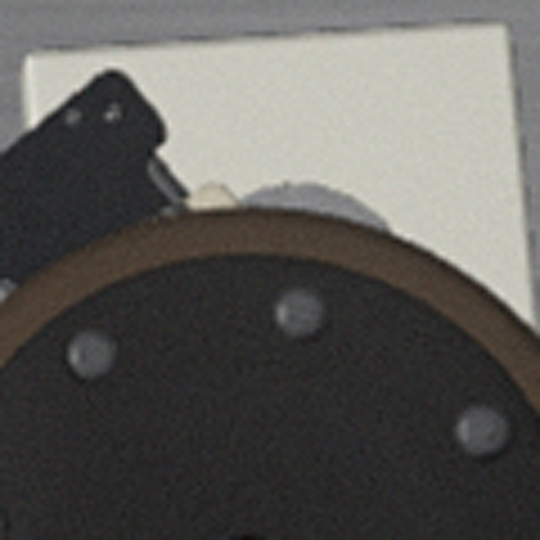

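The arm now hides the pan, so I'll back off to see how far the bottle moved.

```bash
python3 -m inch '[{"ax":0,"ay":0,"az":0,"dx":-8,"dy":0,"dz":-1.4,"fingers":22},{"ax":0,"ay":0,"az":0,"dx":-22,"dy":0,"dz":-3.9,"fingers":22},{"ax":0,"ay":0,"az":0,"dx":-38,"dy":0,"dz":-6.7,"fingers":22},{"ax":0,"ay":0,"az":0,"dx":-38,"dy":0,"dz":-6.7,"fingers":22}]'
python3 look.py 6
```

```text
clock: 8.5
tool_pos: [0.555, -0.0236, 0.0627]
orientation: [179.9, -9.9, -52.7]
force: [-0.0, 0.2, -0.7]
opening: 0.0217
[ 0.55501856 -0.02357189  0.06272057] [179.9  -9.9 -52.7] 8.5
bottle [ 0.59276509 -0.07435714] 38.86304375 pan [ 0.6047542  -0.08809677] rel mm [ 11.98910899 -13.73963183]
rel to ref [ 11.93490906 -13.74286041] tcp->bottle along 0.06327475264014297 lat -0.0005903050459461013
```

View pics/top6.png

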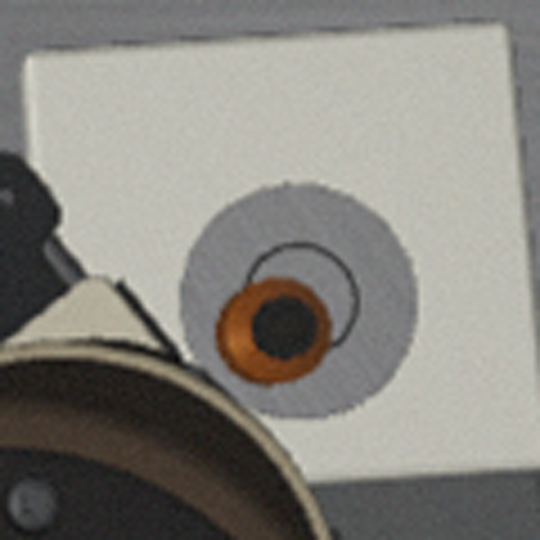

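The top view shows the bottle upright at crop (273,331), about 18 mm from the ring's centre at (302,297). The contact offset is 23 mm, as predicted. Next is the final push, about 57 mm of travel with a 1 mm sideways correction.

```bash
python3 -m inch '[{"ax":0,"ay":0,"az":0,"dx":15,"dy":-1,"dz":2.6,"fingers":22},{"ax":0,"ay":0,"az":0,"dx":28,"dy":-1,"dz":4.9,"fingers":22},{"ax":0,"ay":0,"az":0,"dx":34,"dy":-1,"dz":6,"fingers":22},{"ax":0,"ay":0,"az":0,"dx":37,"dy":-1,"dz":6.5,"fingers":22},{"ax":0,"ay":0,"az":0,"dx":39.5,"dy":-1,"dz":7,"fingers":22},{"ax":0,"ay":0,"az":0,"dx":42,"dy":-1,"dz":7.4,"fingers":22},{"ax":0,"ay":0,"az":0,"dx":44.5,"dy":-1,"dz":7.8,"fingers":22},{"ax":0,"ay":0,"az":0,"dx":47,"dy":-1,"dz":8.3,"fingers":22}]'
python3 -m inch '[{"ax":0,"ay":0,"az":0,"dx":2.5,"dy":0,"dz":0.4,"fingers":22},{"ax":0,"ay":0,"az":0,"dx":5,"dy":0,"dz":0.9,"fingers":22},{"ax":0,"ay":0,"az":0,"dx":7.5,"dy":0,"dz":1.3,"fingers":22},{"ax":0,"ay":0,"az":0,"dx":9,"dy":0,"dz":1.6,"fingers":22},{"ax":0,"ay":0,"az":0,"dx":9,"dy":0,"dz":1.6,"fingers":22}]'
python3 -m inch '[{"ax":0,"ay":0,"az":0,"dx":-8,"dy":0,"dz":-1.4,"fingers":22},{"ax":0,"ay":0,"az":0,"dx":-30,"dy":0,"dz":-5.3,"fingers":22},{"ax":0,"ay":0,"az":0,"dx":-50,"dy":0,"dz":-8.8,"fingers":22},{"ax":0,"ay":0,"az":0,"dx":-50,"dy":0,"dz":-8.8,"fingers":22}]'
python3 look.py 7
```

```text
clock: 9.55
tool_pos: [0.5856, -0.0622, 0.0624]
orientation: [179.9, -9.9, -52.8]
force: [0.0, -0.2, -0.2]
opening: 0.0221
clock: 10.18
tool_pos: [0.591, -0.0696, 0.0623]
orientation: [179.9, -9.9, -52.8]
force: [0.5, -0.0, 0.3]
opening: 0.0218
clock: 10.68
tool_pos: [0.5596, -0.0281, 0.0626]
orientation: [179.9, -9.9, -52.7]
force: [0.1, 0.5, 0.3]
opening: 0.0219
[ 0.55957387 -0.02808024  0.06264349] [179.9  -9.9 -52.7] 10.675
bottle [ 0.60450107 -0.08838992] 46.97184375 pan [ 0.60455214 -0.08817495] rel mm [0.05106522 0.21496925]
rel to ref [0.19892779 0.28991848] tcp->bottle along 0.07520284360030842 lat -0.0006200688279676441
```

View pics/top7.png

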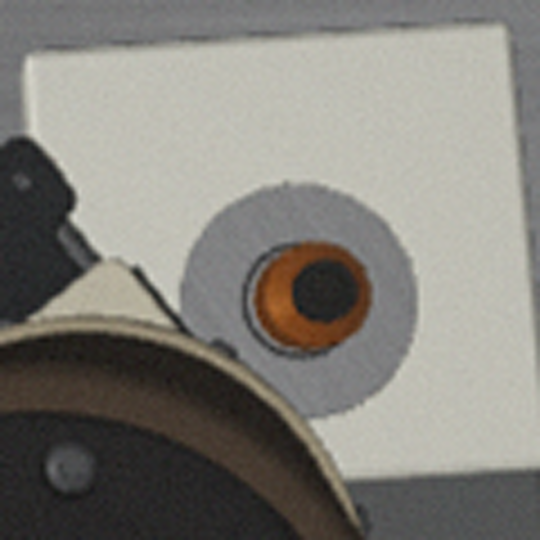

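The bottle is upright and centred in the ring, with the fit offset below 1 mm: body at crop (312,297), ring around it. I'll rise, turn the tool so that its body stays clear of the bottle, and close the fingers over the key.

```bash
python3 -m inch '[{"ax":0,"ay":0,"az":0,"dx":5,"dy":0,"dz":-40,"fingers":22},{"ax":0,"ay":0,"az":0,"dx":14,"dy":0,"dz":-90,"fingers":22},{"ax":0,"ay":-9.9,"az":0,"dx":22,"dy":0,"dz":-125,"fingers":22},{"ax":0,"ay":-9.9,"az":0,"dx":22,"dy":0,"dz":-125,"fingers":0},{"ax":0,"ay":-9.9,"az":0,"dx":22,"dy":0,"dz":-125,"fingers":0}]'
python3 - <<'E'
from h import *
rows([.487,-.1375,.11],15,0)
E
```

```text
clock: 11.35
tool_pos: [0.5607, -0.0301, 0.189]
orientation: [179.9, 0.0, -52.9]
force: [-0.4, 0.3, -0.5]
opening: 0.0071
pos [ 0.5607 -0.0301  0.189 ] ori [179.9   0.  -52.9] rot [ 9.000e-02  6.000e-02 -6.793e+01] d [ 41.3 123.4  79.2] clock 11.35
```

```bash
python3 -m inch '[{"ax":0,"ay":0,"az":-10,"dx":0,"dy":15,"dz":0,"fingers":0},{"ax":0,"ay":0,"az":-20,"dx":0,"dy":35,"dz":0,"fingers":0},{"ax":0,"ay":0,"az":-30,"dx":10,"dy":60,"dz":0,"fingers":0},{"ax":0,"ay":0,"az":-40,"dx":20,"dy":85,"dz":0,"fingers":0},{"ax":0,"ay":0,"az":-50,"dx":30,"dy":105,"dz":0,"fingers":0},{"ax":0,"ay":0,"az":-60,"dx":41,"dy":123,"dz":0,"fingers":0},{"ax":0,"ay":0,"az":-68,"dx":41.3,"dy":123.4,"dz":0,"fingers":0},{"ax":0,"ay":0,"az":-68,"dx":41.3,"dy":123.4,"dz":0,"fingers":0}]'
python3 -m inch '[{"ax":0,"ay":0,"az":0,"dx":0,"dy":0,"dz":40,"fingers":0},{"ax":0,"ay":0,"az":0,"dx":0,"dy":0,"dz":80,"fingers":0},{"ax":0,"ay":0,"az":0,"dx":0,"dy":0,"dz":110,"fingers":0},{"ax":0,"ay":0,"az":0,"dx":0,"dy":0,"dz":120,"fingers":0},{"ax":0,"ay":0,"az":0,"dx":0,"dy":0,"dz":120,"fingers":0}]'
python3 - <<'E'
from h import *
rows([.487,-.1375,.0415],15,0)
for n,c in(("top",(340,180,500,340)),("side",(260,120,440,280))):
    s=cam(n);save(s,n+"8.png",c,3.5);np.savez(n+".npz",**s)
    print(n,fitbottle(s,(.604,-.086)))
    print(proj(s,[get_obs()["tool_pos"]]))
E
```

```text
clock: 12.35
tool_pos: [0.4859, -0.1368, 0.1882]
orientation: [180.0, 0.3, 15.1]
force: [0.6, 0.0, 0.2]
opening: 0.0008
clock: 12.98
tool_pos: [0.4868, -0.1366, 0.0692]
orientation: [180.0, 0.2, 15.2]
force: [0.0, -0.2, 0.8]
opening: 0.0003
pos [ 0.4868 -0.1366  0.0692] ori [180.    0.2  15.2] rot [0.   0.19 0.15] d [ 0.1  1.  27.7] clock 12.975
top (array([ 0.60452112, -0.08830831]), np.float64(59.7033625))
[[442.16728842 321.40433127]]
side (array([ 0.60371109, -0.08588598]), np.float64(12.7361))
[[395.23280594 186.90026462]]
```

View pics/side8.png

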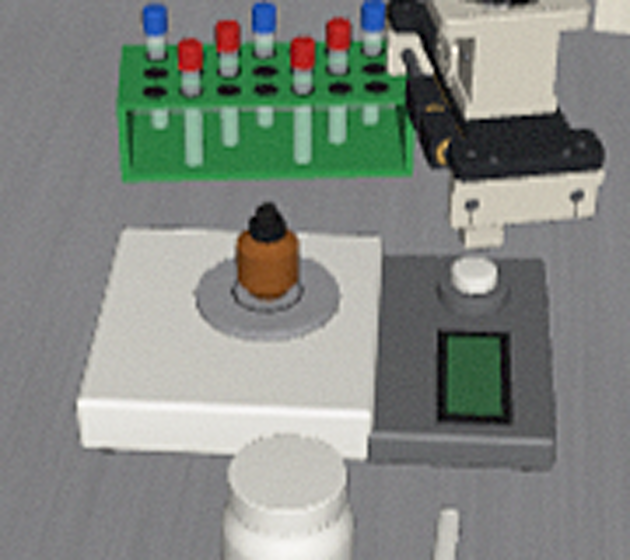

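View pics/top8.png

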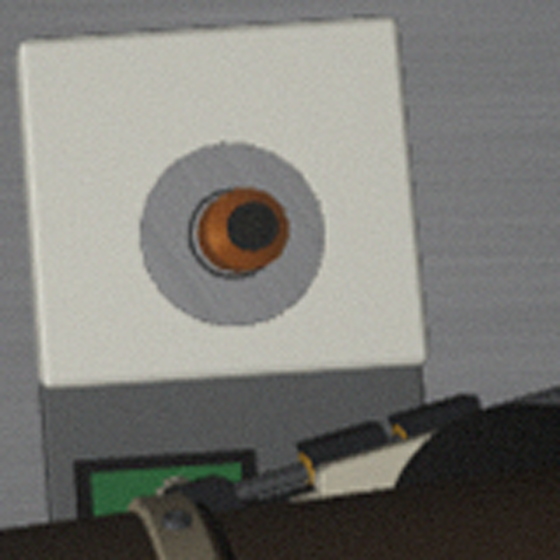

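Side view: the bottle stands in the ring at crop (268,265), and the shut fingertip hangs just above the key at (475,272). Both cameras' fits agree that the bottle is centred. I'll press straight down.

```bash
python3 -m inch '[{"ax":0,"ay":0,"az":0,"dx":0,"dy":1,"dz":15,"fingers":0},{"ax":0,"ay":0,"az":0,"dx":0,"dy":1,"dz":21,"fingers":0},{"ax":0,"ay":0,"az":0,"dx":0,"dy":1,"dz":24,"fingers":0},{"ax":0,"ay":0,"az":0,"dx":0,"dy":1,"dz":26,"fingers":0},{"ax":0,"ay":0,"az":0,"dx":0,"dy":1,"dz":27,"fingers":0},{"ax":0,"ay":0,"az":0,"dx":0,"dy":1,"dz":27,"fingers":0}]'
```

```text
clock: 13.82
tool_pos: [0.487, -0.1377, 0.0426]
orientation: [-180.0, 0.1, 15.2]
force: [-2.3, 0.0, 4.2]
opening: 0.0004
```

```bash
python3 -m inch '[{"ax":0,"ay":0,"az":0,"dx":0,"dy":0,"dz":0.6,"fingers":0},{"ax":0,"ay":0,"az":0,"dx":0,"dy":0,"dz":1.2,"fingers":0},{"ax":0,"ay":0,"az":0,"dx":0,"dy":0,"dz":1.2,"fingers":0}]'
```

```text
clock: 14.2
tool_pos: [0.4871, -0.1377, 0.0421]
orientation: [180.0, 0.1, 15.2]
force: [-5.2, 1.4, 12.4]
opening: 0.0004
```

The force rose to 12 N at z 42.1 mm, so the key is on its stop. I'll release and rise.

```bash
python3 -m inch '[{"ax":0,"ay":0,"az":0,"dx":0,"dy":0,"dz":-4,"fingers":0},{"ax":0,"ay":0,"az":0,"dx":0,"dy":0,"dz":-15,"fingers":0},{"ax":0,"ay":0,"az":0,"dx":0,"dy":0,"dz":-50,"fingers":0},{"ax":0,"ay":0,"az":0,"dx":0,"dy":0,"dz":-100,"fingers":0},{"ax":0,"ay":0,"az":0,"dx":0,"dy":0,"dz":-140,"fingers":0},{"ax":0,"ay":0,"az":0,"dx":0,"dy":0,"dz":-140,"fingers":0},{"ax":0,"ay":0,"az":0,"dx":0,"dy":0,"dz":-140,"fingers":0}]'
python3 - <<'E'
from h import *
for n,c in(("top",(340,180,500,340)),("side",(260,120,440,280))):
    s=cam(n);save(s,n+"9.png",c,3.5)
    print(n,fitbottle(s,(.604,-.086)),fitpan(s))
    for t in("rack","jar","marker"):
        for r in landmark_of(t,n)[:1]: print(t,r["score"],back(s,r["position"],0).round(4))
E
```

```text
clock: 15.08
tool_pos: [0.4875, -0.1375, 0.1814]
orientation: [-180.0, 0.0, 15.2]
force: [-0.0, 0.1, -1.3]
opening: 0.0004
top (array([ 0.60443266, -0.08827641]), np.float64(53.35866875000001)) (array([ 0.60475072, -0.08815597]), np.float64(23.81235699956581))
rack 0.94 [ 0.6427 -0.3391  0.    ]
jar 0.95 [0.57   0.0946 0.    ]
marker 0.65 [0.4942 0.0835 0.    ]
side (array([ 0.60410945, -0.08647774]), np.float64(12.433118749999998)) (array([ 0.60415963, -0.08324076]), np.float64(132.8135129547702))
rack 0.95 [ 0.641  -0.3443  0.    ]
jar 0.61 [0.5649 0.0868 0.    ]
marker 0.87 [0.4891 0.0868 0.    ]
```

View pics/side9.png

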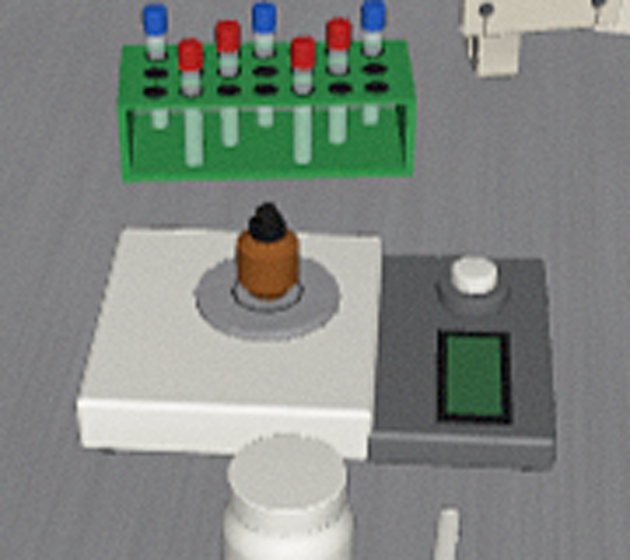

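The bottle stands upright inside the ring at crop (268,265), the key is up again at (475,272), and the gripper is clear. Handing in.

```bash
python3 -c "
from plant import *
print(close_job(), get_obs()['clock'])"
```

```text
the job is handed in; nothing more can be done
the job is handed in; nothing more can be done
```

I pushed the bottle into the ring with two slow, low pushes of the slightly open fingertips, then pressed the weigh key and let it up. The job was handed in at about 15 s of the 48 s allowed.

**Bottle:** The last top-view fit puts it about 0.3 mm from the pan's centre. The side-view picture also shows it upright inside the ring. The side-view fit is about 3 mm off, but the fit of the pan itself was poor in that view; this is still inside the 8 mm limit.

**Weigh key:** I pressed with the shut fingers. The force read 4 N at a fingertip height of 42.6 mm and 12 N at 42.1 mm, which I took as the key's stop. I did not read the key joint directly. The last picture shows the key up and the gripper clear of everything.

**Rack, jar and marker:** The arm stayed clear of all three. Detected positions stayed within about 10 mm for the rack and 6 mm for the jar. The marker's side-view detection shifted by about 15 mm along its length, right at the limit. Its top-view detection moved only about 3 mm, so I put the shift down to detector scatter.

**Joint limit:** Early on, joint 6 reached the end of its range (-173.6°) and the arm stopped slightly short of the requested pose. I backed out and used the other half turn.

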